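# Set the air test stand and crack its valve open two turns

## Task

The cylinder head on the air test stand is about to be leak-tested. First turn the regulator's black numbered scale sleeve until the 4 clicks in at the red mark; then turn the red handwheel clockwise until the valve is shut against its stop, and back it off exactly two full turns from there. Finish still gripping the wheel's black handle, with the wheel standing still, ready to shut the valve again; leave everything else on the bench where it is.

Things in the scene. Friction and masses are not known exactly. Their poses are not given: they have to be found in the camera images.
- stand: fixed air test stand: grey base plate 400 x 430 x 10 mm, pipe line 100 mm up along the stand's y. Origin on the bench top under the line's middle, z up. At x = 0: regulator with scale sleeve at y = -100 mm, gauge (top 160 mm up) at y = 0, globe valve with handwheel at y = +100 mm. Cylinder head, 140 mm high, at x = +165 mm. Only sleeve, wheel and handle move.
- sleeve_grip (a point): point on the scale sleeve's vertical axis at the height to grip, 176 mm above the bench. The sleeve is a black ribbed knob 47 mm in diameter, 148 to 192 mm above the bench (this point is 16 mm under its top); at its foot a flat skirt 76 mm in diameter, top 148 mm above the bench, with white figures 0 to 9. Turns with the sleeve.
- scale_mark (a point): fixed red mark at the edge of the sleeve's skirt, on the stand's -x side (towards the robot), 43 mm from the sleeve's axis: the figure standing next to it is the set one. The figures follow one another counterclockwise (seen from above) round the skirt, 20 degrees apart, each read from outside; half of the skirt is blank.
- sleeve (a joint): angle of the scale sleeve in rad: 0 when 0 is at the mark, growing as it is turned clockwise seen from above; one figure = 20 degrees = 0.349 rad, so 4 is 1.396. A spring ball clicks into every figure; going from one to the next takes about 0.13 N m. End stops at 0 and 9. It starts in or near 0, 1 or 2.
- wheel_hub (a point): centre of the red handwheel, on its vertical axis at rim height, 160 mm above the bench. The wheel is 101 mm over the rim, the rim a bar 11 mm thick, with 3 spokes. The wheel does not rise as it turns. It turns with the wheel.
- wheel (a joint): handwheel angle in rad: 0 = valve shut, hard stop; grows as it is turned counterclockwise seen from above (opening); one turn = 6.283. Starts 0.4 to 1.25 turns open. Stays where it is left (friction about 0.12 N m, 3 N at the handle). When shut (and at whole turns) the handle is on the stand's -x side of the hub, towards the robot.
- handle: revolving handle of the handwheel: black upright barrel grip 21 mm in diameter, 54 mm tall, 171 to 225 mm above the bench, spinning freely on its own upright pin on the rim, 45 mm from the wheel's axis: a gripper that does not turn can lead it round in circles. Origin at the centre of its foot, z up.
- handle_grip (a point): point on the handle's own axis at the height to grip it, 203 mm above the bench (32 mm above its foot, 22 mm under its top).
- plug_tin: bystander: round tin tray, 82 mm across, 18 mm high, with brass core plugs in it, lying on the stand's base plate on the robot's side
- core_plug: bystander: single brass core plug, 40 mm across, 12 mm high, on the stand's base plate on the robot's side
- bearing_driver_collar: bystander: steel collar, 60 mm across, 40 mm high, on the stand's base plate on the robot's side
- bearing_carton: bystander: open cardboard carton of bearings, about 105 x 235 mm, 65 mm high, to the right of the stand
- blue_bottle: bystander: blue bottle, 84 mm across, 215 mm high, right of the stand, on the robot's side
- cordless_drill: bystander: red cordless drill standing on its battery, 210 mm high, right of the bottle
- spanner: bystander: steel spanner, 170 mm long, lying to the left of the stand
- driver_mandrel: bystander: steel bearing-driver mandrel, 215 mm long, 38 mm thick, lying to the left of the stand

How it is judged:
By the outcome, as a careful person would: the job done as asked, in the order asked, and still so for the second after the job is handed in, while the arm keeps its last pose, push and grip.
It also fails if it takes over 64 s, if anything falls off the work surface, if the arm or the gripper's body presses on something with over 40 N, if the wrist force passes 120 N, or if a joint passes its speed limit or range.

## Robot

A 7-joint arm with a two-finger parallel gripper is mounted at the origin on the work surface. World frame = base frame: x ahead of the robot, y to its left, z up, the work surface at z = 0. Lengths are in m, angles in rad, forces in N, time in s.
With the tool pointing down it reaches from about 0.425 to 0.875 m from the base axis. Payload 4.7 kg.
Tool frame: the origin (TCP) lies on the centre line of the jaws, within the pads' length; the fingertips stand 22 mm ahead of it and the grasp point (between the pads) lies 3 mm ahead of it; z points along the fingers, y is the direction in which the jaws open and shut (so a half turn about z gives the same grasp; the last joint's range is limited). The gripper opens to 87 mm and grips with 3 to 60 N. Pads are 19 mm wide; open, the fingers measure 117 mm over their backs; the gripper's body (75 mm by 190 mm) begins 51 mm behind the grasp point.
Start: joints at [1.228, 0.321, -0.07, 1.45, 0.023, 1.371, -0.057], TCP at [0.227, -0.609, 0.245] pointing down, gripper open.
Joint ranges: [-2.86, 2.86], [-0.3, 2.09], [-1.38, 1.24], [0.06, 2.45], [-1.56, 4.7], [0.09, 2.05], [-2.69, 2.69]. Speed limits (rad/s): [2.57, 2.57, 3.14, 3.14, 3.14, 3.14, 3.14].

## Interface

Orientations are given as a rotation vector (axis times angle).
In Python, from bench import ctrl, imaging, close_job, finder gives the robot as it stands. The module is installed in compiled form; this text tells all that it offers.
- The arm moves only by the shell command python3 -m jog 'ROWS' [FORCE]. ROWS is JSON, a list that holds one entry, the list of rows, each a list of 7 numbers: the shift along the tool's x, y, z in cm, then the turn, a rotation vector about the tool's x, y, z in degrees, then the finger opening in cm, from 0 to 8.7. In form: [[[dx, dy, dz, ax, ay, az, claw], ...]]. A call has 1 to 12 rows; each row shifts and turns the commanded pose from where the row before left it, along the tool's axes as they then stand; what a row does not reach is not made up. A row lasts 1/10 s, in which the tool goes at most 50 mm and 8.59 degrees, less where a joint would pass 70% of its speed; a pose out of reach is approached as far as the arm can. A call is refused whole if a number of a shift passes 5 or a number of a turn 8.59, either way. A call with a gripper value outside its range is refused whole. The fingers move at their own pace and stop on an object; FORCE is the grip in N (left out, the last holds). Time passes only in rows, so rows that do not move let the fingers close. It gives the time, the measured TCP pose, the force and the opening at its end, in the units of the state.
- ctrl.get_state(): the state, without advancing time (a new reading comes with each control period).
- imaging.get_image(name): name is "scene" or "top"; returns a dict with "frame" (420x560x3 uint8, red, green, blue), "intrinsics" (3x3 intrinsics, pixels), "pose" (4x4, takes a point from camera to world coordinates). Camera axes: x right, y down, z forward; pixel columns grow to the right and rows downward; lengths in m; the calibration is good to about 2 mm. A picture is of the moment at which its call begins. There is no depth.
- close_job(): hands the job in, once; it reports no verdict.
Trained networks look in the newest picture that a camera, given by its name, has taken for a name from the list of things; names that differ only in an ending like _2 or _b are one class to them, and where a whole thing is asked for, a point or a joint stands for the part that bears it (a point fixed in the world has none). Each returns a list of dicts, best first, with "conf" (0 to 1); they miss things now and then, are a little off and sometimes report something else, mostly with a low value. They report only what shows in the picture. A call takes as long as a camera call.
- finder.trace(label, camera): "region" (420x560 bool, what is visible of it) and "point" ([row, column] as shares, 0 to 1, of the picture: columns of its width, rows of its height, amid what is visible of it).
- finder.spot_point(label, camera): "point" ([row, column] as shares, 0 to 1, of the picture: columns of its width, rows of its height: a listed point, or the origin of a listed thing).
The state is a dict: "time": time; "joint_positions": joint angles; "qd": joint speeds; "joint_torque": joint torques, N m; "position": TCP position; "tool_rot": TCP orientation; "ft_force": force on the tool from outside, world axes, zero at the start; "torque": the same for the moment, N m; "grip_width": opening from 0.0 (shut) to 1.0 (fully open).
Only numpy, scipy, OpenCV 4.12 (cv2) and the standard library are available. Lean on these libraries where they do the work, as an engineer would, in place of code of your own. Each camera call takes 0.05 s, during which the arm holds its last target. There are 200 camera calls.

## Working session

There is one attempt and no reset: what is moved stays moved. The work goes in short steps, Python scripts to look and compute and a shell command to move; the robot and the scene stay as the last step left them, time stands still between calls to the robot, and variables do not carry over. Pictures are saved under pics/ and viewed, about 8 in all and at most 12, crops included, and the job is handed in when it is done.

```bash
mkdir -p pics
cat > h.py <<'E'
import numpy as np, cv2
from bench import ctrl, imaging, finder
from scipy.spatial.transform import Rotation as R
def ray(im,p):
    K=np.array(im["intrinsics"]);T=np.array(im["pose"])
    d=np.linalg.inv(K)@[p[1]*560,p[0]*420,1]
    d=T[:3,:3]@d; return T[:3,3],d/np.linalg.norm(d)
def atz(im,p,z):
    o,d=ray(im,p); return o+d*(z-o[2])/d[2]
def tri(rs):
    A=0;b=0
    for o,d in rs:
        P=np.eye(3)-np.outer(d,d);A=A+P;b=b+P@o
    x=np.linalg.solve(A,b);return x,[np.linalg.norm((np.eye(3)-np.outer(d,d))@(x-o)) for o,d in rs]
def proj(im,X):
    K=np.array(im["intrinsics"]);T=np.array(im["pose"])
    c=K@(T[:3,:3].T@(np.array(X)-T[:3,3]));return c[:2]/c[2]
E
python3 - <<'E'
from h import *
s=ctrl.get_state(); print({k:np.round(v,3).tolist() for k,v in s.items()})
ims={c:imaging.get_image(c) for c in("scene","top")}
for c in ims:
    cv2.imwrite(f"pics/a_{c}.png",ims[c]["frame"][:,:,::-1]); print(c,np.round(ims[c]["pose"],3).tolist(),np.round(ims[c]["intrinsics"],1).tolist())
for l in ["stand","sleeve_grip","scale_mark","wheel_hub","handle","handle_grip","blue_bottle"]:
    P={}
    for c in ims:
        r=finder.spot_point(l,c)
        if r: P[c]=r[0]["point"]; print(l,c,[(round(q["conf"],2),np.round(np.array(q["point"])*[420,560],1).tolist()) for q in r[:2]])
    if len(P)==2: x,e=tri([ray(ims[c],P[c]) for c in P]); print("   ",x.round(4),np.round(e,4))
E
```

```text
{'time': 0.0, 'joint_positions': [1.228, 0.322, -0.07, 1.452, 0.023, 1.371, -0.057], 'qd': [-0.001, 0.0, 0.0, -0.0, -0.001, -0.0, -0.002], 'joint_torque': [0.0, -49.128, -0.404, -31.253, -0.064, 0.044, 0.0], 'position': [0.227, -0.609, 0.243], 'tool_rot': [-3.09, -0.557, 0.001], 'ft_force': [0.007, 0.223, -0.31], 'torque': [-0.01, 0.014, 0.002], 'grip_width': 1.003}
scene [[0.55, 0.633, -0.545, 1.275], [0.835, -0.409, 0.369, -0.558], [0.011, -0.658, -0.753, 1.217], [0.0, 0.0, 0.0, 1.0]] [[501.5, 0.0, 276.4], [0.0, 501.5, 202.6], [0.0, 0.0, 1.0]]
top [[0.023, -0.995, 0.1, 0.406], [-1.0, -0.024, -0.013, -0.047], [0.016, -0.1, -0.995, 1.24], [0.0, 0.0, 0.0, 1.0]] [[465.1, 0.0, 278.7], [0.0, 465.1, 207.9], [0.0, 0.0, 1.0]]
stand scene [(0.58, [243.5, 264.2])]
stand top [(0.58, [216.8, 291.1])]
    [ 0.5113 -0.0916  0.0057] [0.0069 0.0069]
sleeve_grip top [(0.79, [214.9, 333.7]), (0.59, [177.3, 179.8])]
scale_mark scene [(0.65, [219.6, 224.9])]
scale_mark top [(0.78, [233.0, 335.5]), (0.6, [245.6, 346.1])]
    [ 0.4649 -0.1913  0.1382] [0.0081 0.0081]
wheel_hub scene [(0.61, [193.6, 291.1])]
wheel_hub top [(0.95, [209.0, 247.8])]
    [0.51   0.0094 0.1667] [0.0004 0.0004]
handle scene [(0.48, [203.7, 302.6])]
handle top [(0.52, [188.7, 246.8])]
    [0.5579 0.014  0.1665] [0.0007 0.0007]
handle_grip scene [(0.68, [195.1, 300.8]), (0.39, [315.5, 172.1])]
handle_grip top [(0.44, [184.9, 245.2])]
    [0.5584 0.0112 0.2053] [0.0044 0.0044]
blue_bottle scene [(0.78, [251.2, 155.6])]
blue_bottle top [(0.55, [280.2, 387.8])]
    [ 0.3444 -0.3639 -0.0222] [0.0012 0.0012]
```

Run:
```python
import cv2
a=cv2.imread("pics/a_top.png");b=cv2.imread("pics/a_scene.png")
cv2.imwrite("pics/a_top2.png",cv2.resize(a[150:270,190:430],None,fx=3.3,fy=3.3,interpolation=2))
cv2.imwrite("pics/a_sc2.png",cv2.resize(b,None,fx=1.42,fy=1.42,interpolation=2))
```

```text
(no output)
```

View pics/a_top2.png

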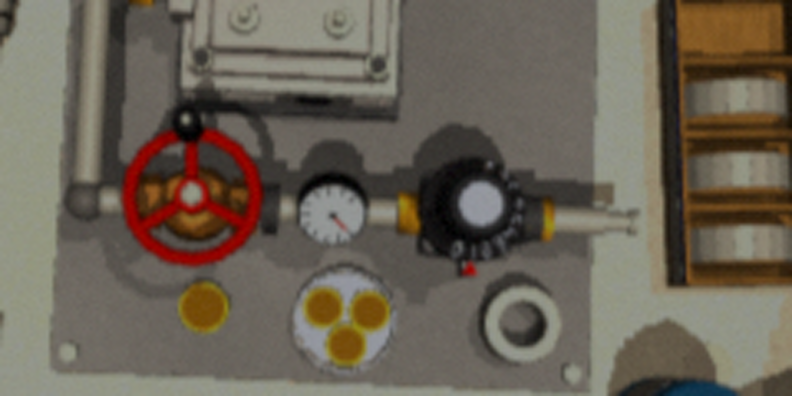

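View pics/a_sc2.png

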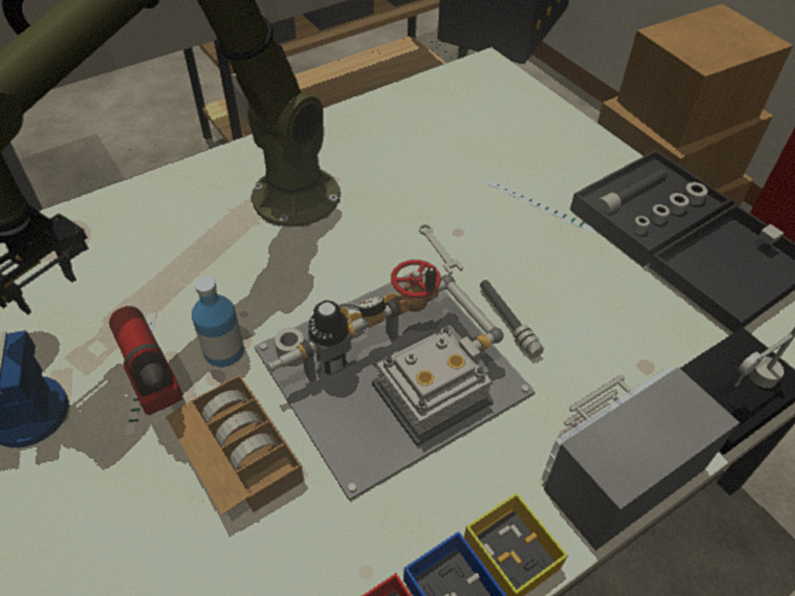

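The top view shows the wheel (hub px ~(248,209)) with its handle on the far side, about half a turn from shut. The sleeve is at ~(335,211) and the red mark at ~(332,231). The scene view shows the bottle and carton on the right, and the arm is clear of everything. Next: the stand pose and the scale reading.

Run:
```python
from h import *
ims={c:imaging.get_image(c) for c in("scene","top")}
# red mark & silver cap
rs={}
for c in ims:
    f=ims[c]["frame"].astype(int); 
    m=(f[:,:,0]>130)&(f[:,:,1]<60)&(f[:,:,2]<60)
    n,lab,st,ce=cv2.connectedComponentsWithStats(m.astype(np.uint8))
    print(c,[(st[i,4],ce[i].round(1).tolist()) for i in range(1,n) if st[i,4]>2])
    r=finder.trace("sleeve",c) 
    print(c,[(round(q["conf"],2),q["region"].sum(),(np.array(q["point"])*[420,560]).round(1)) for q in r[:2]])
def P(im,u,v,z): return atz(im,(v/420,u/560),z)
t=ims["top"]
print("sleeve ax",P(t,335.5,211.2,.192),"mark",P(t,331.8,231.5,.148),"hub",P(t,247.8,209,.160),"handle top",P(t,190+188/3.3,150+118/3.3,.225))
hub=np.array([.510,.0094]);sl=P(t,335.5,211.2,.192)[:2]
d=hub-sl; yaw=np.arctan2(-d[0],d[1]); print("dist",np.linalg.norm(d),"yaw",np.degrees(yaw))
# unwrap: columns = angle ccw from mark (-x stand)
for c in ims:
    th=np.radians(np.arange(-200,200,.5)); rr=np.linspace(.046,.022,50)
    a=np.pi+yaw+th
    mp=np.array([[proj(ims[c],[sl[0]+r*np.cos(q),sl[1]+r*np.sin(q),.148]) for q in a] for r in rr],np.float32)
    u=cv2.remap(ims[c]["frame"],mp[:,:,0],mp[:,:,1],cv2.INTER_CUBIC)
    u=cv2.resize(u,(800,120)); [cv2.putText(u,str(k),(int((k+200)*2),10),0,.35,(255,255,0)) for k in range(-200,200,20)]
    ims[c]["u"]=u
z=[]
f=t["frame"][190:240,310:360]; s=ims["scene"]["frame"][200:260,200:260]
z=np.hstack([cv2.resize(f,(350,350),interpolation=2),cv2.resize(s,(350,350),interpolation=2),np.zeros((350,100,3),np.uint8)])
cv2.imwrite("pics/b.png",np.vstack([z,ims["top"]["u"],ims["scene"]["u"]])[:,:,::-1])
```

```text
scene [(np.int32(81), [284.4, 199.8]), (np.int32(27), [296.0, 185.7]), (np.int32(10), [307.8, 196.3]), (np.int32(5), [289.8, 195.2]), (np.int32(6), [294.8, 195.3]), (np.int32(8), [296.5, 199.2]), (np.int32(163), [92.4, 235.5]), (np.int32(7), [277.6, 405.7]), (np.int32(9), [269.4, 410.3]), (np.int32(6), [258.5, 417.7]), (np.int32(3), [287.3, 418.7])]
scene [(0.57, np.int64(564), array([227.4, 230.7]))]
top [(np.int32(325), [247.8, 211.8]), (np.int32(16), [247.5, 198.5]), (np.int32(6), [332.2, 231.2]), (np.int32(257), [479.6, 270.5])]
top []
sleeve ax [ 0.50756763 -0.19040958  0.192     ] mark [ 0.46365514 -0.18820834  0.148     ] hub [0.51080982 0.01005268 0.16      ] handle top [0.55586433 0.0099374  0.225     ]
dist 0.19982438762204785 yaw -0.6974516189720321
```

View pics/b.png

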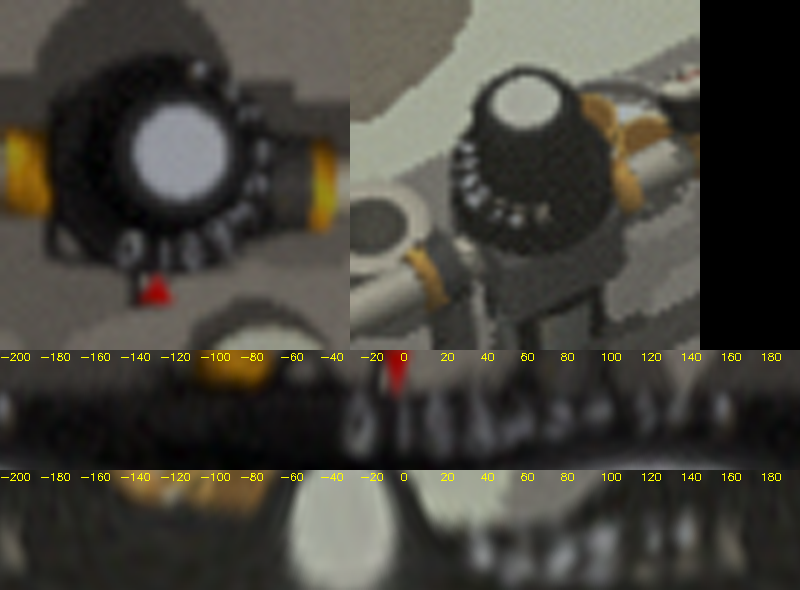

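The unwrapped scale has the red mark at about -3°, figure 0 at about -22° and figure 1 at 0°, so 1 is set and I need +60° clockwise. The wheel is about 0.5 turn open. Working out the approach.

```bash
cat >> h.py <<'E'
def to(*tgts):
    s=ctrl.get_state();Rm=R.from_rotvec(s["tool_rot"]).as_matrix();p=np.array(s["position"])
    print("pos",p.round(4),"x-angle",np.degrees(np.arctan2(Rm[1,0],Rm[0,0])).round(2),"tilt",Rm[:,2].round(4),"j7",round(s["joint_positions"][6],2))
    for t in tgts:
        print("->",t,"tool cm",(Rm.T@(np.array(t)-p)*100).round(2)); p=np.array(t)
E
python3 - <<'E'
from h import *
t=imaging.get_image("top")
print(atz(t,(214.9/420,333.7/560),.176))
# cap centroid by brightness
f=cv2.cvtColor(t["frame"],6)[195:228,320:352]; n,l,st,ce=cv2.connectedComponentsWithStats((f>110).astype(np.uint8))
for i in range(1,n):
    if st[i,4]>20: print(st[i],ce[i]+[320,195],atz(t,((ce[i][1]+195+.5)/420,(ce[i][0]+320.5)/560),.192))
r=finder.trace("wheel","top"); print([(q["conf"],q["region"].sum()) for q in r])
to((.227,-.609,.33),(.508,-.190,.33),(.508,-.190,.179))
E
```

```text
[ 0.50046596 -0.18853646  0.176     ]
[  9  10  13  13 130] [335.33076923 211.16153846] [ 0.50653502 -0.19117209  0.192     ]
[(0.69, np.int64(1040))]
pos [ 0.227  -0.6091  0.2446] x-angle 20.45 tilt [ 0.e+00 -2.e-04 -1.e+00] j7 -0.06
-> (0.227, -0.609, 0.33) tool cm [ 0.   -0.01 -8.54]
-> (0.508, -0.19, 0.33) tool cm [ 4.097e+01 -2.944e+01 -1.000e-02]
-> (0.508, -0.19, 0.179) tool cm [ 0.  -0.  15.1]
```

```bash
python3 -m jog '[[[0,0,-4.3,0,0,0,8.7],[0,0,-4.3,0,0,0,8.7],[3.4,-2.45,0,0,0,0,8.7],[3.4,-2.45,0,0,0,0,8.7],[3.4,-2.45,0,0,0,0,8.7],[3.4,-2.45,0,0,0,0,8.7],[3.4,-2.45,0,0,0,0,8.7],[3.4,-2.45,0,0,0,0,8.7],[3.4,-2.45,0,0,0,0,8.7],[3.4,-2.45,0,0,0,0,8.7],[3.4,-2.45,0,0,0,0,8.7],[3.4,-2.45,0,0,0,0,8.7]]]'
python3 -m jog '[[[3.4,-2.45,0,0,0,0,8.7],[3.4,-2.45,0,0,0,0,8.7],[0,0,0,0,0,0,8.7],[0,0,0,0,0,0,8.7],[0,0,0,0,0,0,8.7]]]'
python3 -c "
from h import *
to((.507,-.1905,.33),(.507,-.1905,.179))"
```

```text
time: 2.3
position: [0.4607, -0.2592, 0.3309]
tool_rot: [3.091, 0.557, 0.001]
ft_force: [0.2, -0.6, -0.8]
grip_width: 1.005
time: 2.8
position: [0.506, -0.1924, 0.3305]
tool_rot: [3.092, 0.555, -0.001]
ft_force: [0.2, -0.9, -0.1]
grip_width: 0.998
pos [ 0.506  -0.1924  0.3305] x-angle 20.34 tilt [-5.e-04 -8.e-04 -1.e+00] j7 -0.93
-> (0.507, -0.1905, 0.33) tool cm [ 0.16 -0.15  0.05]
-> (0.507, -0.1905, 0.179) tool cm [ 1.00e-02 -1.00e-02  1.51e+01]
```

```bash
python3 -m jog '[[[0.16,-0.15,3.5,0,0,0,8.7],[0,0,3.5,0,0,0,8.7],[0,0,3,0,0,0,8.7],[0,0,2.5,0,0,0,8.7],[0,0,2,0,0,0,8.7],[0,0,0.6,0,0,0,8.7],[0,0,0,0,0,0,8.7],[0,0,0,0,0,0,4.5],[0,0,0,0,0,0,4.5],[0,0,0,0,0,0,4.5]]]' 20
python3 -m jog '[[[0,0,0,0,0,0,4],[0,0,0,0,0,0,4],[0,0,0,0,0,0,4]]]'
python3 - <<'E'
from h import *
s=ctrl.get_state();print(np.round(s["torque"],3))
to((.507,-.1905,.179))
ims={c:imaging.get_image(c) for c in("scene","top")}
f=ims["top"]["frame"][180:250,290:380]; g=ims["scene"]["frame"][180:270,180:290]
cv2.imwrite("pics/c.png",np.hstack([cv2.resize(f,(400,330),interpolation=2),cv2.resize(g,(400,330),interpolation=2)])[:,:,::-1])
E
```

```text
time: 3.8
position: [0.5082, -0.1895, 0.1807]
tool_rot: [3.091, 0.557, 0.002]
ft_force: [-0.1, 0.4, 0.6]
grip_width: 0.809
time: 4.1
position: [0.5076, -0.1891, 0.1797]
tool_rot: [3.091, 0.558, 0.0]
ft_force: [0.7, -0.5, -0.1]
grip_width: 0.541
[-0.327 -0.093 -0.03 ]
pos [ 0.5076 -0.1891  0.1797] x-angle 20.45 tilt [ 1.e-04 -3.e-04 -1.e+00] j7 -0.97
-> (0.507, -0.1905, 0.179) tool cm [-0.11  0.11  0.07]
```

View pics/c.png

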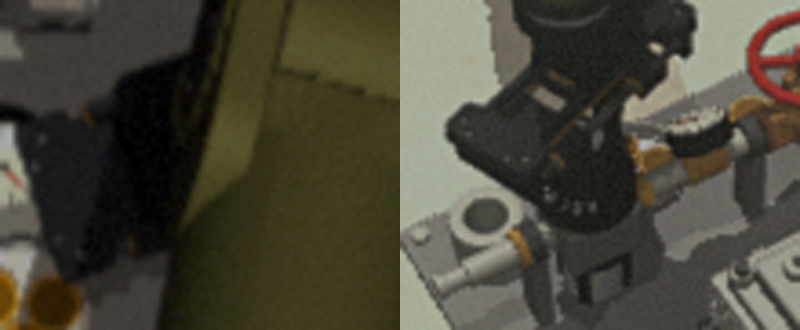

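```bash
python3 -m jog '[[[0,0,0,0,0,0,4],[0,0,0,0,0,0,4],[0,0,0,0,0,6,4],[0,0,0,0,0,6,4],[0,0,0,0,0,6,4],[0,0,0,0,0,6,4],[0,0,0,0,0,6,4],[0,0,0,0,0,6,4],[0,0,0,0,0,6,4],[0,0,0,0,0,6,4],[0,0,0,0,0,6,4],[0,0,0,0,0,6,4]]]' 25
python3 -m jog '[[[0,0,0,0,0,0,4],[0,0,0,0,0,0,4],[0,0,0,0,0,0,4]]]'
python3 - <<'E'
from h import *
s=ctrl.get_state();print(np.round(s["torque"],3))
to((.507,-.1905,.179))
E
```

```text
time: 5.4
position: [0.5079, -0.1878, 0.1797]
tool_rot: [-2.953, 1.067, 0.0]
ft_force: [1.1, 3.1, 1.8]
grip_width: 0.535
time: 5.7
position: [0.5079, -0.1879, 0.1797]
tool_rot: [-2.956, 1.059, 0.0]
ft_force: [0.0, 3.7, 1.8]
grip_width: 0.533
[ 1.106 -0.086 -0.038]
pos [ 0.5079 -0.1879  0.1797] x-angle -39.41 tilt [ 3.0e-04  1.4e-03 -1.0e+00] j7 -2.0
-> (0.507, -0.1905, 0.179) tool cm [0.09 0.26 0.07]
```

```bash
python3 -m jog '[[[0,0,0,0,0,0,5.5],[0,0,0,0,0,0,8],[0,0,0,0,0,0,8],[0,0,0,0,0,0,8],[0,0,-2,0,0,0,8],[0,0,-4,0,0,0,8],[0,0,-4,0,0,0,8],[0,0,-4,0,0,0,8],[0,0,-1,0,0,-8,8],[0,0,0,0,0,-8,8],[0,0,0,0,0,-8,8],[0,0,0,0,0,-8,8]]]' 10
python3 -m jog '[[[0,0,0,0,0,-8,7],[0,0,0,0,0,-8,7],[0,0,0,0,0,-8,7],[0,0,0,0,0,-4,7],[0,0,0,0,0,0,7],[0,0,0,0,0,0,7]]]'
python3 - <<'E'
from h import *
to((.5115,.011,.33),(.556,.011,.33))
E
```

```text
time: 6.9
position: [0.5075, -0.1897, 0.3296]
tool_rot: [3.135, -0.199, 0.0]
ft_force: [0.3, -0.4, -0.6]
grip_width: 0.92
time: 7.5
position: [0.5075, -0.1895, 0.3295]
tool_rot: [3.092, 0.554, -0.0]
ft_force: [-0.2, 0.3, -0.3]
grip_width: 0.809
pos [ 0.5075 -0.1895  0.3295] x-angle 20.32 tilt [-1.e-04 -3.e-04 -1.e+00] j7 -0.93
-> (0.5115, 0.011, 0.33) tool cm [  7.34 -18.66  -0.06]
-> (0.556, 0.011, 0.33) tool cm [ 4.17  1.55 -0.  ]
```

```bash
python3 -m jog '[[[2.3,-3.42,0,0,0,0,7],[2.3,-3.42,0,0,0,0,7],[2.3,-3.42,0,0,0,0,7],[2.3,-3.42,0,0,0,0,7],[2.3,-3.42,0,0,0,0,7],[0,0,0,0,0,0,7],[0,0,0,0,0,0,7]]]'
python3 - <<'E'
from h import *
to((.556,.011,.33),(.556,.011,.2065))
ims={c:imaging.get_image(c) for c in("scene","top")}
for l in ["handle_grip","handle","wheel_hub"]:
    for c in ims: print(l,c,[(round(q["conf"],2),(np.array(q["point"])*[420,560]).round(1).tolist(),atz(ims[c],q["point"],{"handle_grip":.203,"handle":.171,"wheel_hub":.16}[l]).round(4)) for q in finder.spot_point(l,c)[:2]])
t=ims["top"]["frame"]
f=t[185:245,300:370]; g=ims["scene"]["frame"][160:260,200:340]
sl=np.array([.507,-.1905]);yaw=np.radians(-.8)
th=np.radians(np.arange(-200,200,.5)); rr=np.linspace(.046,.022,50); a=np.pi+yaw+th
mp=np.array([[proj(ims["top"],[sl[0]+r*np.cos(q),sl[1]+r*np.sin(q),.148]) for q in a] for r in rr],np.float32)
u=cv2.resize(cv2.remap(t,mp[:,:,0],mp[:,:,1],cv2.INTER_CUBIC),(800,120)); [cv2.putText(u,str(k),(int((k+200)*2),10),0,.35,(255,255,0)) for k in range(-200,200,20)]
cv2.imwrite("pics/d.png",np.vstack([np.hstack([cv2.resize(f,(400,343),interpolation=2),cv2.resize(g,(400,343),interpolation=2)]),u])[:,:,::-1])
E
```

```text
time: 8.2
position: [0.5556, 0.0123, 0.3294]
tool_rot: [3.091, 0.56, -0.0]
ft_force: [-0.4, -1.0, -0.1]
grip_width: 0.807
pos [0.5556 0.0123 0.3294] x-angle 20.54 tilt [-2.e-04 -4.e-04 -1.e+00] j7 -1.34
-> (0.556, 0.011, 0.33) tool cm [-0.01  0.14 -0.06]
-> (0.556, 0.011, 0.2065) tool cm [ 0.   -0.   12.35]
handle_grip scene [(0.54, [194.1, 300.6], array([0.5517, 0.0102, 0.203 ]))]
handle_grip top []
handle scene [(0.65, [203.8, 302.6], array([0.5615, 0.012 , 0.171 ])), (0.57, [171.6, 307.1], array([0.4667, 0.0953, 0.171 ]))]
handle top [(0.53, [195.3, 411.7], array([ 0.5511, -0.3705,  0.171 ]))]
wheel_hub scene [(0.68, [197.0, 293.3], array([0.5189, 0.0107, 0.16  ])), (0.5, [218.7, 225.5], array([ 0.484 , -0.1893,  0.16  ]))]
wheel_hub top [(0.7, [181.1, 181.5], array([0.5726, 0.1669, 0.16  ]))]
```

View pics/d.png

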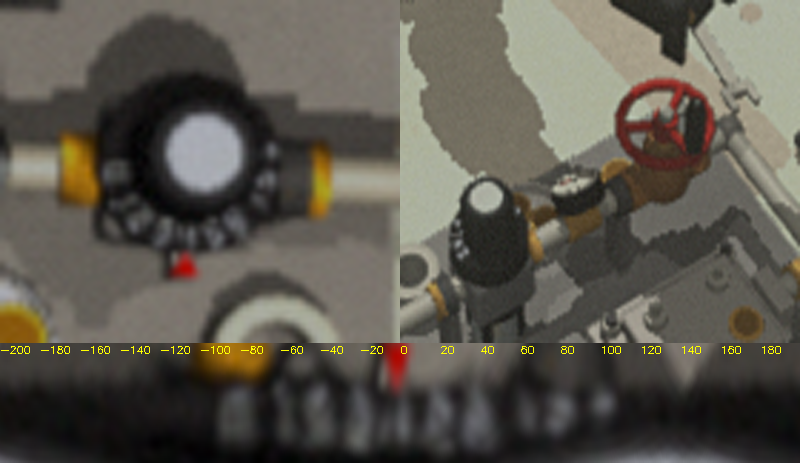

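The picture shows 4 at the red mark: 0 at about -82°, 4 at -2°, 9 at +100°, mark at -3°. Going down onto the handle.

```bash
python3 -m jog '[[[0,0.14,3,0,0,0,7],[0,0,3,0,0,0,7],[0,0,3,0,0,0,7],[0,0,2.3,0,0,0,7],[0,0,1,0,0,0,7],[0,0,0,0,0,0,7],[0,0,0,0,0,0,1.5],[0,0,0,0,0,0,1.5],[0,0,0,0,0,0,1.5],[0,0,0,0,0,0,1.5],[0,0,0,0,0,0,1.5],[0,0,0,0,0,0,1.5]]]' 12
python3 -m jog '[[[0,0,0,0,0,0,1.5],[0,0,0,0,0,0,1.5],[0,0,0,0,0,0,1.5]]]'
python3 - <<'E'
from h import *
to((.556,.011,.206))
im=imaging.get_image("scene")
cv2.imwrite("pics/e.png",cv2.resize(im["frame"][150:250,220:360],(560,400),interpolation=2)[:,:,::-1])
for l in ["handle","wheel_hub"]: print(l,[(round(q["conf"],2),atz(im,q["point"],{"handle":.171,"wheel_hub":.16}[l]).round(4)) for q in finder.spot_point(l,"scene")[:2]])
E
```

```text
time: 9.8
position: [0.5562, 0.0099, 0.2067]
tool_rot: [3.092, 0.557, 0.0]
ft_force: [0.8, -0.1, -1.2]
grip_width: 0.342
time: 10.1
position: [0.5558, 0.0109, 0.2066]
tool_rot: [-3.091, -0.559, 0.001]
ft_force: [-2.0, 2.9, 1.1]
grip_width: 0.237
pos [0.5558 0.0109 0.2066] x-angle 20.49 tilt [-7.e-04  9.e-04 -1.e+00] j7 -1.36
-> (0.556, 0.011, 0.206) tool cm [0.02 0.   0.06]
handle [(0.42, array([0.5592, 0.0104, 0.171 ])), (0.31, array([ 0.5106, -0.1808,  0.171 ]))]
wheel_hub [(0.46, array([0.5118, 0.0144, 0.16  ]))]
```

View pics/e.png

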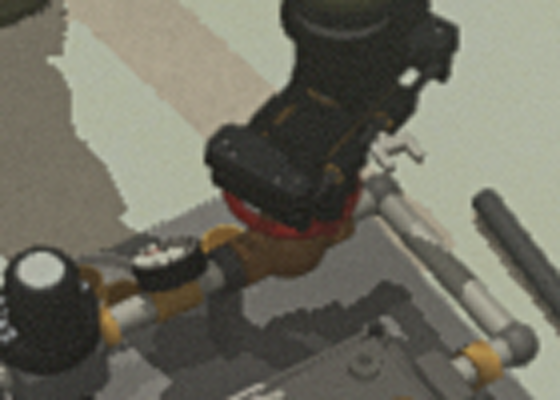

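Opening is 20.6 mm, so the jaws are on the handle. Working out the chord rows.

Run:
```python
from h import *
s=ctrl.get_state();Rm=R.from_rotvec(s["tool_rot"]).as_matrix();p=np.array(s["position"])
h=np.array([.5107,.0098]);d=p[:2]-h;print("r",np.linalg.norm(d),"ang",np.degrees(np.arctan2(d[1],d[0])))
def ch(a,b,r=.0453):
    P=lambda q:r*np.array([np.cos(np.radians(q)),np.sin(np.radians(q)),0])
    return ((Rm.T@(P(b)-P(a)))[:2]*100).round(2).tolist()
print("cw from 0",[ch(-20*k,-20*k-20) for k in range(9)])
print("ccw from 180",[ch(180+20*k,200+20*k) for k in range(18)])
```

```text
r 0.0451016818838217 ang 1.0443926531223375
cw from 0 [[-0.8, 1.36], [-1.21, 1.0], [-1.48, 0.53], [-1.57, -0.01], [-1.47, -0.55], [-1.2, -1.02], [-0.78, -1.37], [-0.26, -1.55], [0.29, -1.55]]
ccw from 180 [[-0.29, 1.55], [0.26, 1.55], [0.78, 1.37], [1.2, 1.02], [1.47, 0.55], [1.57, 0.01], [1.48, -0.53], [1.21, -1.0], [0.8, -1.36], [0.29, -1.55], [-0.26, -1.55], [-0.78, -1.37], [-1.2, -1.02], [-1.47, -0.55], [-1.57, -0.01], [-1.48, 0.53], [-1.21, 1.0], [-0.8, 1.36]]
```

```bash
python3 -m jog '[[[-0.8,1.36,0,0,0,0,1.5],[-1.21,1.0,0,0,0,0,1.5],[-1.48,0.53,0,0,0,0,1.5],[-1.57,-0.01,0,0,0,0,1.5],[-1.47,-0.55,0,0,0,0,1.5],[-1.2,-1.02,0,0,0,0,1.5],[-0.78,-1.37,0,0,0,0,1.5],[-0.26,-1.55,0,0,0,0,1.5],[0,0,0,0,0,0,1.5],[0,0,0,0,0,0,1.5]]]' 20
cat >> h.py <<'E'
def st():
    s=ctrl.get_state();d=np.array(s["position"])[:2]-[.5107,.0098]
    print("r",np.linalg.norm(d).round(4),"ang",np.degrees(np.arctan2(d[1],d[0])).round(2),"f",np.round(s["ft_force"],1)); to()
E
python3 -c "
from h import *
st()"
```

```text
time: 11.25
position: [0.4683, -0.0048, 0.2066]
tool_rot: [-3.091, -0.559, -0.0]
ft_force: [0.2, 3.0, -0.7]
grip_width: 0.233
r 0.0448 ang -160.94 f [ 0.2  3.  -0.7]
pos [ 0.4683 -0.0048  0.2066] x-angle 20.49 tilt [-1.e-04  7.e-04 -1.e+00] j7 -1.24
```

```bash
python3 -m jog '[[[0.16,-1.17,0,0,0,0,1.5],[0.14,-0.37,0,0,0,0,1.5],[0,0,0,0,0,0,1.5],[0,0,0,0,0,0,1.5]]]'
python3 -c "
from h import *
st()"
python3 -m jog '[[[0.14,-0.37,0,0,0,0,1.5],[0,0,0,0,0,0,1.5],[0,0,0,0,0,0,1.5]]]'
python3 -c "
from h import *
st()"
```

```text
time: 11.65
position: [0.4657, 0.0101, 0.2066]
tool_rot: [-3.091, -0.558, 0.001]
ft_force: [-0.6, -0.4, 0.6]
grip_width: 0.236
r 0.045 ang 179.57 f [-0.6 -0.4  0.6]
pos [0.4657 0.0101 0.2066] x-angle 20.46 tilt [-4.e-04  4.e-04 -1.e+00] j7 -1.27
time: 11.95
position: [0.4657, 0.0115, 0.2066]
tool_rot: [3.089, 0.554, -0.001]
ft_force: [0.5, -6.2, 0.9]
grip_width: 0.234
r 0.045 ang 177.83 f [ 0.5 -6.2  0.9]
pos [0.4657 0.0115 0.2066] x-angle 20.34 tilt [-3.0e-04 -3.3e-03 -1.0e+00] j7 -1.28
```

```bash
python3 -m jog '[[[0.17,-0.47,0,0,0,0,1.5],[0,0,0,0,0,0,1.5],[0,0,0,0,0,0,1.5],[0,0,0,0,0,0,1.5]]]'
python3 -c "
from h import *
st()"
```

```text
time: 12.35
position: [0.4657, 0.0119, 0.2066]
tool_rot: [3.084, 0.548, -0.003]
ft_force: [0.6, -14.6, 0.9]
grip_width: 0.232
r 0.045 ang 177.37 f [  0.6 -14.6   0.9]
pos [0.4657 0.0119 0.2066] x-angle 20.15 tilt [-3.0e-04 -9.3e-03 -1.0e+00] j7 -1.29
```

The stop is confirmed: 5 mm more command moved the handle only 0.4 mm, and the force rose to 15 N. Shut is at about (0.4657, 0.0110). Backing off two turns.

```bash
python3 -m jog '[[[-0.28,0.77,0,0,0,0,1.5],[-0.29,1.55,0,0,0,0,1.5],[0.26,1.55,0,0,0,0,1.5],[0.78,1.37,0,0,0,0,1.5],[1.2,1.02,0,0,0,0,1.5],[1.47,0.55,0,0,0,0,1.5],[1.57,0.01,0,0,0,0,1.5],[1.48,-0.53,0,0,0,0,1.5],[1.21,-1.0,0,0,0,0,1.5],[0.8,-1.36,0,0,0,0,1.5],[0,0,0,0,0,0,1.5],[0,0,0,0,0,0,1.5]]]'
python3 -c "
from h import *
st()"
```

```text
time: 13.55
position: [0.5558, 0.0124, 0.2066]
tool_rot: [-3.089, -0.56, 0.001]
ft_force: [-2.8, 1.9, 2.7]
grip_width: 0.232
r 0.0452 ang 3.34 f [-2.8  1.9  2.7]
pos [0.5558 0.0124 0.2066] x-angle 20.55 tilt [-0.0012  0.0023 -1.    ] j7 -1.37
```

```bash
python3 -m jog '[[[0.29,-1.55,0,0,0,0,1.5],[-0.26,-1.55,0,0,0,0,1.5],[-0.78,-1.37,0,0,0,0,1.5],[-1.2,-1.02,0,0,0,0,1.5],[-1.47,-0.55,0,0,0,0,1.5],[-1.57,-0.01,0,0,0,0,1.5],[-1.48,0.53,0,0,0,0,1.5],[-1.21,1.0,0,0,0,0,1.5],[-0.8,1.36,0,0,0,0,1.5],[0,0,0,0,0,0,1.5],[0,0,0,0,0,0,1.5]]]'
python3 -c "
from h import *
st()"
python3 -m jog '[[[-0.29,1.55,0,0,0,0,1.5],[0.26,1.55,0,0,0,0,1.5],[0.78,1.37,0,0,0,0,1.5],[1.2,1.02,0,0,0,0,1.5],[1.47,0.55,0,0,0,0,1.5],[1.57,0.01,0,0,0,0,1.5],[1.48,-0.53,0,0,0,0,1.5],[1.21,-1.0,0,0,0,0,1.5],[0.8,-1.36,0,0,0,0,1.5],[0,0,0,0,0,0,1.5],[0,0,0,0,0,0,1.5]]]'
python3 -c "
from h import *
st()"
```

```text
time: 14.65
position: [0.4656, 0.0104, 0.2066]
tool_rot: [3.091, 0.556, 0.001]
ft_force: [3.4, -2.7, -0.4]
grip_width: 0.233
r 0.0451 ang 179.17 f [ 3.4 -2.7 -0.4]
pos [0.4656 0.0104 0.2066] x-angle 20.41 tilt [ 0.001  -0.0012 -1.    ] j7 -1.27
time: 15.75
position: [0.5557, 0.0129, 0.2065]
tool_rot: [-3.088, -0.561, 0.001]
ft_force: [-0.9, 3.3, 4.5]
grip_width: 0.234
r 0.0451 ang 3.95 f [-0.9  3.3  4.5]
pos [0.5557 0.0129 0.2065] x-angle 20.59 tilt [-0.0013  0.0025 -1.    ] j7 -1.36
```

```bash
python3 -m jog '[[[0.29,-1.55,0,0,0,0,1.5],[-0.26,-1.55,0,0,0,0,1.5],[-0.78,-1.37,0,0,0,0,1.5],[-1.2,-1.02,0,0,0,0,1.5],[-1.47,-0.55,0,0,0,0,1.5],[-1.57,-0.01,0,0,0,0,1.5],[-1.48,0.53,0,0,0,0,1.5],[-1.21,1.0,0,0,0,0,1.5],[-0.8,1.36,0,0,0,0,1.5],[0,0,0,0,0,0,1.5],[0,0,0,0,0,0,1.5],[0,0,0,0,0,0,1.5]]]'
python3 - <<'E'
from h import *
st()
ims={c:imaging.get_image(c) for c in("scene","top")}
for l in ["handle","wheel_hub"]: print(l,[(round(q["conf"],2),atz(ims["scene"],q["point"],{"handle":.171,"wheel_hub":.16}[l]).round(4)) for q in finder.spot_point(l,"scene")[:2]])
f=ims["top"]["frame"][170:270,200:380]; g=ims["scene"]["frame"][150:260,180:350]
cv2.imwrite("pics/f.png",np.hstack([cv2.resize(f,(400,222),interpolation=2),cv2.resize(g,(400,259),interpolation=2)[:222]])[:,:,::-1])
E
```

```text
time: 16.95
position: [0.4657, 0.0106, 0.2065]
tool_rot: [3.091, 0.558, 0.0]
ft_force: [3.0, -3.1, 0.6]
grip_width: 0.23
r 0.0451 ang 178.93 f [ 3.  -3.1  0.6]
pos [0.4657 0.0106 0.2065] x-angle 20.45 tilt [ 2.e-04 -8.e-04 -1.e+00] j7 -1.27
handle [(0.43, array([0.4713, 0.0137, 0.171 ]))]
wheel_hub [(0.82, array([0.5098, 0.0083, 0.16  ]))]
```

View pics/f.png

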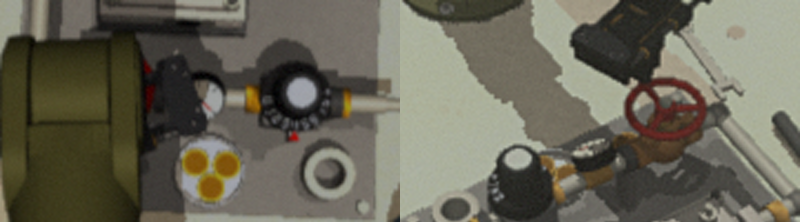

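The final view has the gripper on the handle on the robot's side of the wheel, the sleeve unchanged with 4 at the mark, and the bystanders in view where they were. Handing in.

```bash
python3 -c "
from bench import close_job,ctrl
import numpy as np
s=ctrl.get_state();print(s['time'],np.abs(s['qd']).max(),s['grip_width']);print(close_job())"
```

```text
17.15 0.0018738825096849623 0.2365937350530888
the job is handed in; nothing more can be done
None
```

The scale sleeve is set to 4, and the valve was shut against its stop and then opened two full turns. I handed the job in at 17.2 s with the gripper still holding the wheel's handle.

- **Sleeve:** it started at 1, and I turned it 60° clockwise. After letting go, the top view showed 4 within about 1° of the red mark. In the last picture it still looked the same.
- **Shut stop:** I turned the wheel clockwise about half a turn. At the stop, 5 mm more push moved the handle only 0.4 mm and the force rose to about 15 N. That put the handle at about 177.4–178° around the hub.
- **Two turns back:** the handle ended at 178.9°, within about 1.5° of the stop reading. The arm was at rest, the jaws were 20.6 mm apart on the 21 mm handle, and about 4 N of residual force was left at the wrist.

**Checks that were weaker or disagreed:**
- The handle finder gave only low confidence at the end and was about 6 mm off from the tool reading. I relied on the tool position and the count of turns.
- The sleeve-grip finder was about 7 mm off the sleeve axis I measured from its cap, and I used the cap. The jaws closed to 47 mm there, which matches the knob.

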